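# Clear the soldering board at a jeweller's bench

### The arm

A 6-joint arm with a two-finger parallel gripper is mounted at the origin on the work surface. World frame = base frame: x ahead of the robot, y to its left, z up, the work surface at z = 0. Lengths are in m, angles in rad, forces in N, time in s.
With the tool pointing down it reaches from about 0.375 to 0.9 m from the base axis. Payload 3.1 kg.
Tool frame: the origin (TCP) lies at the centre of the arm's flange, where the gripper is bolted on; the fingertips stand 173 mm ahead of it and the grasp point (between the pads) lies 155 mm ahead of it (tip_extent is the distance from the TCP to the fingertips, in m); z points along the fingers, y is the direction in which the jaws open and shut (so a half turn about z gives the same grasp; the last joint's range is limited). The gripper opens to 85 mm and grips with 20 to 120 N. Pads are 22 mm wide; open, the fingers measure 114 mm over their backs; the gripper's body (76 mm by 85 mm) begins 54 mm behind the grasp point. The pads swing forward as they close: fully open they stand 13 mm farther back than shut.
Start: joints at [1.147, 0.527, 1.433, -0, 1.181, -0.178], TCP at [0.151, 0.606, 0.405] pointing down, gripper open.
Joint ranges: [-3.08, 3.08], [-0.75, 2.2], [0.22, 2.44], [-1.43, 4.57], [0, 2.65], [-2.85, 2.85]. Speed limits (rad/s): [2.79, 2.79, 3.14, 3.14, 3.14, 3.14].

### API

Orientations are given as a unit quaternion [x, y, z, w].
In Python, from station import sense, snapshot, sign_off, tip_extent gives the robot as it stands. The module is installed in compiled form; this text tells all that it offers.
- The arm moves only by the tool servo_tool, never from a script. Its argument "rows" is a list of rows, each a list of 3 entries, a list of its own where there are three numbers: the shift along the tool's x, y, z in mm, then the turn about the tool's z in degrees, then the opening, from -1 (shut) to 1 (fully open), so that 0 is half open. A call has 1 to 8 rows; each row is the pose to reach, as a shift and turn from the pose measured when the call began, along the tool's axes at that moment; what a row does not reach only later rows make up. A row lasts 1/10 s, in which the tool goes at most 50 mm and 8.59 degrees, less where a joint would pass 70% of its speed; a pose out of reach is approached as far as the arm can. A call with a gripper value outside its range is refused whole. The fingers move at their own pace and stop on an object; "force" is the grip in N (left out, the last holds). Time passes only in rows, so rows that repeat a pose let the fingers close. It gives the time, the measured TCP pose, the force and the opening at its end, in the units of the state.
- sense(): the state, without advancing time (a new reading comes with each control period).
- snapshot(name): name is "scene" or "top" or "wrist"; returns a dict with "image" (400x640x3 uint8, blue, green, red), "z_map" (400x640 float32, m along the optical axis (not along the pixel's ray), 0 where there is no reading), "vertical_fov" (degrees; the focal length in pixels is half the picture's height over the tangent of half this angle, whatever the lens; pixels are square), "cx", "cy" (the principal point, pixels), "cam_to_world" (4x4, takes a point from camera to world coordinates). Camera axes: x right, y down, z forward; pixel columns grow to the right and rows downward; lengths in m; the calibration is good to about 2 mm. A picture is of the moment at which its call begins.
- sign_off(): hands the job in, once; it reports no verdict.
The state is a dict: "t": time; "q": joint angles; "qd": joint speeds; "tau": joint torques, N m; "tcp_pos": TCP position; "tool_rot": TCP orientation; "force": force on the tool from outside, world axes, zero at the start; "ft_torque": the same for the moment, N m; "finger_gap": opening from 0.0 (shut) to 1.0 (fully open).
Only numpy, scipy, OpenCV 4.12 (cv2) and the standard library are available. Lean on these libraries where they do the work, as an engineer would, in place of code of your own. Each camera call takes 0.05 s, during which the arm holds its last target. There are 200 camera calls.

### The job

Clear the soldering board: take the two stacks on it apart and set each thing upright in the middle of its own place, the steel bench block on the black rubber pad and the terracotta brick on the green metal plate (both lying flat, lengthwise along it), the doming block on the wooden stand, the brass-lidded jar on the cork mat and the red bur holder on the round blue base. Tip nothing over and leave the tweezers and the ring clamp where they lie.

Things in the scene. Friction and masses are not known exactly. Their poses are not given: they have to be found in the camera images.
- bench_block_mid (a point): Steel bench block: plain bright grey steel slab, 80 x 58 x 22 mm, about 0.8 kg. Loose, lies flat at the bottom of one of the two stacks on the soldering board (a fixed dark brown slab, 130 x 250 x 10 mm, top 10 mm above the table; the stacks are about 136 mm apart along its length). Point: its centre, 11 mm above its underside; x along the 80 mm length, y along the 58 mm width, z up.
- brick_mid (a point): Soldering brick: plain terracotta-coloured (orange-brown) slab, 86 x 58 x 22 mm, about 0.14 kg. Loose, lies flat at the bottom of one of the two stacks on the soldering board (a fixed dark brown slab, 130 x 250 x 10 mm, top 10 mm above the table; the stacks are about 136 mm apart along its length). Point: its centre, 11 mm above its underside; x along the 86 mm length, y along the 58 mm width, z up.
- doming_mid (a point): Doming block: dark steel 44 mm cube with a round hollow drawn on its faces, about 0.6 kg. Loose, stands upright on one of the two flat blocks, at random which. Point: its centre, 22 mm above its underside; x and y square to its side faces, z up.
- jar_mid (a point): Closed glass jar with a brass lid, 50 mm diameter, 44 mm high, about 0.11 kg. Loose, stands upright on one of the two flat blocks, at random which. Point: its centre, 22 mm above its underside; z up.
- bur_holder_mid (a point): Bur holder: red plastic cylinder, 34 mm diameter, 28 mm high, six black holes on top, about 35 g. Loose, stands upright on top of the doming block or of the jar, as the top of the three-high stack. Point: its centre, 14 mm above its underside; z up.
- rubber_pad_top (a point): Place of the steel bench block: black rubber pad, 112 x 88 x 6 mm. Fixed; it may stand in any of five spots round the soldering board. Point: the centre of its top face, 6 mm above the table; x along the 112 mm length, z up.
- green_plate_top (a point): Place of the terracotta brick: green enamelled metal plate, 118 x 88 x 4 mm. Fixed; it may stand in any of five spots round the soldering board. Point: the centre of its top face, 4 mm above the table; x along the 118 mm length, z up.
- wood_stand_top (a point): Place of the doming block: square pale wooden stand, 86 x 86 x 14 mm, flat top. Fixed; it may stand in any of five spots round the soldering board. Point: the centre of its top face, 14 mm above the table; x and y along its sides, z up.
- cork_mat_top (a point): Place of the jar: round cork mat, 84 mm diameter, 6 mm thick. Fixed; it may stand in any of five spots round the soldering board. Point: the centre of its top face, 6 mm above the table; z up.
- blue_base_top (a point): Place of the red bur holder: round blue painted metal base, 84 mm diameter below, with a flat raised top 68 mm in diameter, 14 mm high in all. Fixed; it may stand in any of five spots round the soldering board. Point: the centre of its top face, 14 mm above the table; z up.
- tweezers_mid (a point): Bystander: steel tweezers lying loose, 130 x 14 x 8 mm, to be left alone. Point: about its middle, 4 mm up; x along its length.
- ring_clamp_mid (a point): Bystander: dark wooden ring clamp with a brass band, lying loose, 104 x 22 x 18 mm, to be left alone. Point: its middle, 9 mm up; x along its length.

How it is judged:
At the end, for the whole second after the job is handed in: Each thing is released and at rest on top of its own place (height within 5 mm), upright within 0.1 rad, its centre within 13 mm of the place's centre seen from above; bench block and brick with their length within 0.2 rad of that of the pad or plate (horizontal distance between bench_block_mid and rubber_pad_top below 0.013 m and z of bench_block_mid in the frame of rubber_pad_top between 0.006 and 0.016 m and angle between each of bench_block_mid, brick_mid, doming_mid, jar_mid, bur_holder_mid's own z axis and vertical below 0.1 rad and linear speed of each of bench_block, brick, doming, jar, bur_holder below 0.02 m/s and angle between the x axis of bench_block_mid and the x axis of rubber_pad_top, either way round below 0.2 rad and horizontal distance between brick_mid and green_plate_top below 0.013 m and z of brick_mid in the frame of green_plate_top between 0.006 and 0.016 m and angle between the x axis of brick_mid and the x axis of green_plate_top, either way round below 0.2 rad and horizontal distance between doming_mid and wood_stand_top below 0.013 m and z of doming_mid in the frame of wood_stand_top between 0.017 and 0.027 m and horizontal distance between jar_mid and cork_mat_top below 0.013 m and z of jar_mid in the frame of cork_mat_top between 0.017 and 0.027 m and horizontal distance between bur_holder_mid and blue_base_top below 0.013 m and z of bur_holder_mid in the frame of blue_base_top between 0.009 and 0.019 m); the robot touches nothing.
It fails at once if one of the five things is tipped over (more than 35 degrees) (angle between any of bench_block_mid, brick_mid, doming_mid, jar_mid, bur_holder_mid's own z axis and vertical above 0.61 rad).
It fails at once if the tweezers are pushed out of place (more than 30 mm) (distance of tweezers_mid from where it was at the start of the episode above 0.03 m).
It fails at once if the ring clamp is pushed out of place (more than 30 mm) (distance of ring_clamp_mid from where it was at the start of the episode above 0.03 m).
It also fails if it takes over 125 s, if anything falls off the work surface, if the arm or the gripper's body presses on something with over 40 N, if the wrist force passes 120 N, or if a joint passes its speed limit or range.

## Working session

There is one attempt and no reset: what is moved stays moved. The work goes in short steps, Python scripts to look and compute and a tool call to move; the robot and the scene stay as the last step left them, time stands still between calls to the robot, and variables do not carry over. Pictures are saved under pics/ and viewed, about 12 in all and at most 16, crops included, and the job is handed in when it is done.

Besides the shell and the picture viewer there is one more tool, called after ">>>" as name([rows], argument=value, ...), one row to a line, values as JSON. servo_tool: Moves the arm, as the interface text tells. Its arguments: {"type":"object","properties":{"rows":{"type":"array"},"force":{"type":"number"}},"required":["rows"]}

```bash
mkdir -p pics; cat > h.py <<'E'
import numpy as np, cv2
from station import sense, snapshot, sign_off, tip_extent
def world(s):
    h,w=s["z_map"].shape; f=h/2/np.tan(np.radians(s["vertical_fov"])/2)
    u,v=np.meshgrid(np.arange(w),np.arange(h)); z=s["z_map"]
    P=np.stack([(u-s["cx"])/f*z,(v-s["cy"])/f*z,z],-1)
    T=np.array(s["cam_to_world"]); W=P@T[:3,:3].T+T[:3,3]; W[z==0]=np.nan
    return W
def save(s,n): cv2.imwrite(f"pics/{n}.png",s["image"])
E
python3 - <<'E'
from h import *
for n in("top","scene"):
    s=snapshot(n); save(s,n+"0"); print(n,np.round(s["cam_to_world"],3).tolist(),s["vertical_fov"],s["cx"],s["cy"])
    np.savez(n+"0.npz",img=s["image"],W=world(s))
st=sense(); print(st)
E
```

```text
top [[-0.012, -0.996, 0.091, 0.43], [-1.0, 0.009, -0.03, 0.017], [0.029, -0.092, -0.995, 0.95], [0.0, 0.0, 0.0, 1.0]] 51.540195386888065 319.25145725215646 207.42178436375107
scene [[0.131, 0.639, -0.758, 1.219], [0.991, -0.073, 0.11, -0.111], [0.015, -0.766, -0.643, 0.679], [0.0, 0.0, 0.0, 1.0]] 47.861419073635076 326.23709220092877 198.83115978470485
{'t': 0.1, 'q': array([ 1.14752714e+00,  5.28387883e-01,  1.43374901e+00, -2.42900883e-05,
        1.18139396e+00, -1.78475765e-01]), 'qd': array([-2.94492124e-04, -1.77969654e-03, -2.84594823e-03, -8.01205854e-05,
        1.48811421e-03, -2.30650926e-03]), 'tau': array([-4.88558871e-04, -4.43304241e+01, -1.78586161e+01, -2.53620728e-04,
        3.83047824e-03,  1.41144142e-05]), 'tcp_pos': array([0.1513077 , 0.60610157, 0.40383012]), 'tool_rot': array([ 1.22086694e-01,  9.92518967e-01, -9.28891686e-04, -2.76468491e-04]), 'force': array([ 0.24647786, -0.39484997,  0.13465175]), 'ft_torque': array([-0.01226544, -0.01177237,  0.02813217]), 'finger_gap': 1.0018231664819988}
```

View pics/top0.png

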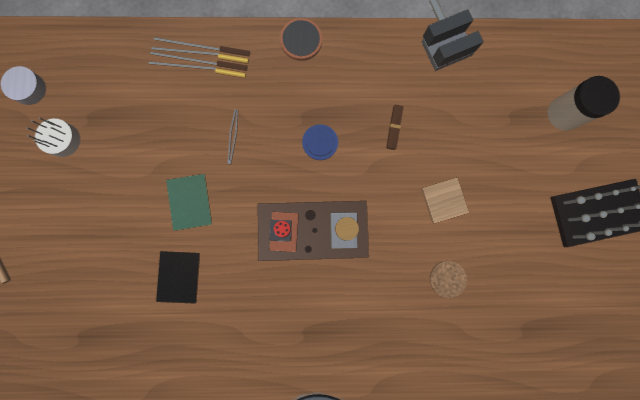

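View pics/scene0.png

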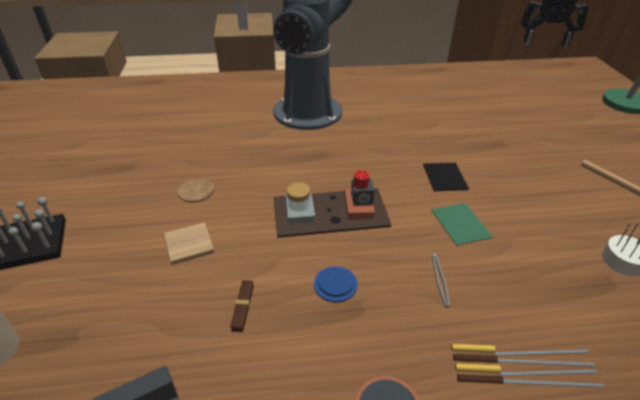

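The top view shows the brick, doming block and bur holder stacked at (283,230), and the bench block and jar at (345,230). The places are: green plate (189,202), black pad (178,277), blue base (320,142), wood stand (446,200) and cork mat (449,279). The tweezers lie at (233,136) and the clamp at (395,127).

```bash
cat >> h.py <<'E'
def cast(s,uv,z):
    h=s["image"].shape[0]; f=h/2/np.tan(np.radians(s["vertical_fov"])/2); T=np.array(s["cam_to_world"])
    uv=np.asarray(uv,float).reshape(-1,2)
    d=np.c_[(uv[:,0]-s["cx"])/f,(uv[:,1]-s["cy"])/f,np.ones(len(uv))]@T[:3,:3].T
    return T[:3,3]+d*((z-T[2,3])/d[:,2])[:,None]
def rect(s,mask,z):
    """biggest blob of mask -> centre (mm), size (mm), long-axis yaw (deg) on plane z"""
    c=max(cv2.findContours(mask.astype(np.uint8),0,1)[0],key=cv2.contourArea)[:,0,:]
    p=cast(s,c,z)[:,:2]*1000
    r=cv2.minAreaRect(p.astype(np.float32)); b=cv2.boxPoints(r); e=b[1]-b[0],b[2]-b[1]
    l=max(e,key=np.linalg.norm); M=cv2.moments(p.astype(np.float32))
    return np.round(r[0],1),np.round(sorted(r[1]),1),round(np.degrees(np.arctan2(l[1],l[0]))%180,1),np.round([M["m10"]/M["m00"],M["m01"]/M["m00"]],1)
E
cat > m.py <<'E'
from h import *
print(tip_extent() if callable(tip_extent) else tip_extent)
s=snapshot("top"); im=s["image"].astype(int); B,G,R=im[...,0],im[...,1],im[...,2]; W=world(s)
hsv=cv2.cvtColor(s["image"],cv2.COLOR_BGR2HSV).astype(int); H,S,V=hsv[...,0],hsv[...,1],hsv[...,2]
def box(m,u0,u1,v0,v1):
    o=np.zeros_like(m); o[v0:v1,u0:u1]=m[v0:v1,u0:u1]; return o
wood=np.median(im[300:340,300:420].reshape(-1,3),0); print("wood",wood)
L=[("green",(G>R+5),(155,225,165,240),.004),("pad",(V<60),(145,212,245,310),.006),
("blue",(B>R+30),(295,345,120,165),.014),("stand",None,(415,475,170,230),.014),("cork",None,(425,475,255,305),.006),
("board",(V<85),(250,375,195,268),.010),
("red",(R>150)&(G<90)&(B<90),(265,300,210,250),None),("lid",(R>130)&(B<90)&(R-B>60),(333,362,213,245),None),
("brick",(R-B>60),(262,304,205,258),.032),("block",(abs(R-B)<40)&(V>120),(325,362,205,255),.032)]
for n,m,b,z in L:
    if n=="stand": m=(W[...,2]>.010)|(R>150)
    if n=="cork": m=(abs(R-wood[2])+abs(G-wood[1])+abs(B-wood[0]))>35
    m=box(m,*b); zz=np.nanmedian(W[...,2][cv2.erode(m.astype(np.uint8),np.ones((3,3)))>0]); print(n,"z",np.round(zz,4),m.sum(),*rect(s,m,z or zz))
c=s["image"]; a=cv2.resize(c[190:270,245:375],None,fx=6,fy=6,interpolation=2); cv2.imwrite("pics/crop.png",a)
E
python3 m.py
```

```text
0.1734
wood [ 67.  93. 128.]
green z 0.0033 1975 [533.  286.6] [ 87.3 117.2] 9.0 [532.9 286.6]
pad z 0.0054 1963 [364.3 307.3] [ 87.  110.6] 176.6 [364.2 307.4]
blue z 0.0133 969 [667.6 -14.6] [78.5 79.9] 179.5 [668.1 -14. ]
stand z 0.0142 1382 [ 530.7 -300.4] [85.7 86.3] 106.2 [ 530.8 -300.6]
cork z 0.0063 668 [ 351.8 -302.5] [78.7 82.7] 89.1 [ 354.1 -310.2]
board z 0.0122 452 [466.   79.3] [45.2 47.4] 89.3 [458.2  85. ]
red z 0.1038 156 [465.4  69.2] [30.5 30.6] 179.4 [465.4  69.1]
lid z 0.0759 403 [466.2 -66.2] [46.3 46.6] 134.2 [465.5 -66.6]
brick z 0.0321 733 [461.8  69.1] [56.7 84.9] 175.8 [459.5  64.9]
block z 0.0319 465 [463.7 -63.8] [55.9 75.5] 179.3 [460.4 -59. ]
```

View pics/crop.png

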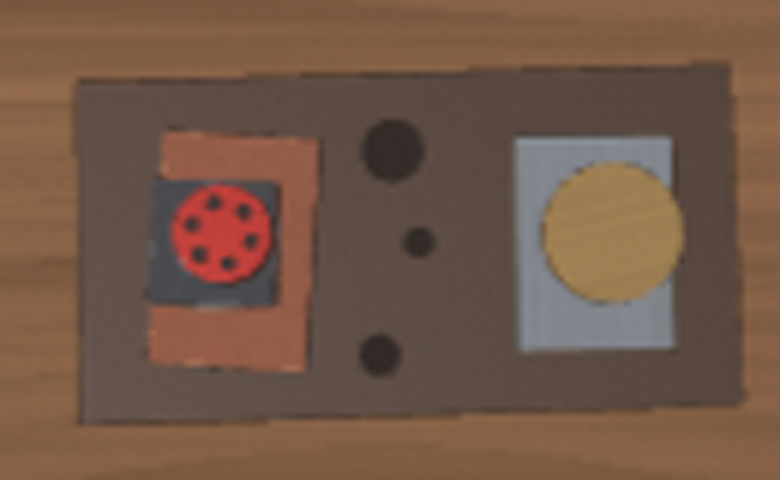

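```bash
cat > go.py <<'E'
# go.py x y z(TCP, mm) heading of jaw axis (deg) -> shift in tool axes, turn
import sys
from h import *
from scipy.spatial.transform import Rotation as Ro
st=sense(); R=Ro.from_quat(st["tool_rot"]).as_matrix(); p=np.array(st["tcp_pos"])*1000
h=np.degrees(np.arctan2(R[1,1],R[0,1]))
print("t",round(st["t"],2),"tcp",p.round(1),"head",round(h,1),"gap",round(st["finger_gap"]*85,1),"F",np.round(st["force"],1))
a=[float(v) for v in sys.argv[1:]]
for i in range(0,len(a),4):
    d=R.T@(np.array(a[i:i+3])-p); t=(h-a[i+3]+90)%180-90
    print("->",d.round(1),"turn",round(t,1))
E
python3 go.py 465.4 69.1 404 90 465.4 69.1 254 90
```

```text
t 0.15 tcp [151.3 606.1 403.9] head 76.0 gap 84.9 F [ 0.1 -0.3  0.1]
-> [-434.9 -444.9    0.6] turn -14.0
-> [-434.9 -444.6  150.6] turn -14.0
```

>>> servo_tool([
  [[-435,-445,0],-14,1],
  [[-435,-445,0],-14,1],
  [[-435,-445,0],-14,1],
  [[-435,-445,0],-14,1],
  [[-435,-445,0],-14,1],
  [[-435,-445,0],-14,1],
  [[-435,-445,0],-14,1],
  [[-435,-445,0],-14,1],
], force=30)

```text
t: 0.95
tcp_pos: [0.3538, 0.2592, 0.4047]
tool_rot: [0.0, 1.0, -0.001, -0.0]
force: [0.6, 0.7, 0.5]
finger_gap: 0.997
```

```bash
python3 go.py 465.4 69.1 404 90 465.4 69.1 300 90
```

```text
t 0.95 tcp [353.8 259.2 404.7] head 90.0 gap 84.7 F [0.6 0.7 0.5]
-> [-111.6 -190.1    0.9] turn -0.0
-> [-111.6 -190.   104.9] turn -0.0
```

Now tool axes are: +x = −X world, +y = +Y world, +z = down.

>>> servo_tool([
  [[-112,-190,0],0,0.6],
  [[-112,-190,0],0,0.6],
  [[-112,-190,0],0,0.6],
  [[-112,-190,0],0,0.6],
  [[-112,-190,0],0,0.6],
  [[-112,-190,50],0,0.6],
  [[-112,-190,50],0,0.6],
  [[-112,-190,50],0,0.6],
])

```text
t: 1.75
tcp_pos: [0.4653, 0.0692, 0.3543]
tool_rot: [0.0, 1.0, -0.001, -0.002]
force: [-0.4, -0.2, -0.2]
finger_gap: 0.801
```

```bash
python3 go.py 465.4 69.1 254 90; python3 - <<'E'
from h import *
s=snapshot("wrist"); save(s,"w1"); W=world(s); im=s["image"].astype(int)
m=(im[...,2]>150)&(im[...,1]<90)&(im[...,0]<90)
print(m.sum(),*rect(s,m,.104)); print(np.nanmedian(W[m],0))
E
```

```text
t 1.75 tcp [465.3  69.2 354.3] head 90.0 gap 68.1 F [-0.4 -0.2 -0.2]
-> [ -0.6   0.  100.3] turn -0.0
1175 [465.2  72.4] [33.2 34.5] 19.2 [464.5  72.3]
[0.46406253 0.07243567 0.10394618]
```

View pics/w1.png

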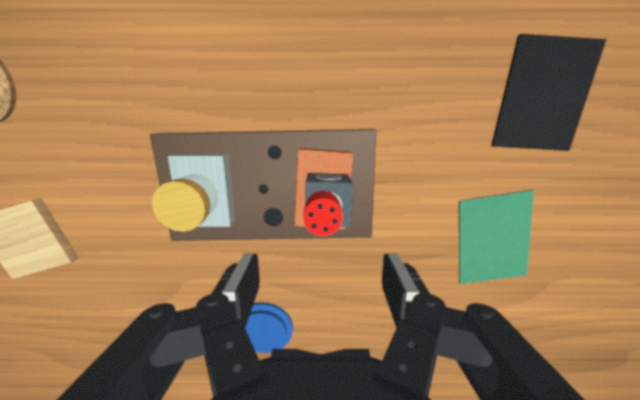

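The wrist view shows the holder at (323,215), under the jaws. It reads y = 72 mm against 69 mm from the top view, so I'll use 71 and descend.

>>> servo_tool([
  [[0,1.5,50],0,0.6],
  [[0,1.5,85],0,0.6],
  [[0,1.5,100],0,0.6],
  [[0,1.5,100],0,0.6],
  [[0,1.5,100],0,-0.5],
  [[0,1.5,100],0,-0.5],
  [[0,1.5,100],0,-0.5],
  [[0,1.5,100],0,-0.5],
], force=30)

```text
t: 2.6
tcp_pos: [0.4663, 0.071, 0.2576]
tool_rot: [-0.0, 1.0, -0.001, 0.002]
force: [0.9, 0.7, 6.2]
finger_gap: 0.387
```

>>> servo_tool([
  [[0,0,0],0,-0.5],
  [[0,0,0],0,-0.5],
  [[0,0,-20],0,-0.5],
  [[0,0,-60],0,-0.5],
  [[0,0,-80],0,-0.5],
  [[0,0,-80],0,-0.5],
])

```text
t: 3.2
tcp_pos: [0.4669, 0.0711, 0.3404]
tool_rot: [-0.0, 1.0, -0.001, 0.005]
force: [1.0, -0.3, -0.8]
finger_gap: 0.384
```

```bash
python3 go.py 668 -14 334 90 668 -14 192 90; python3 - <<'E'
from h import *
s=snapshot("wrist"); save(s,"w2"); W=world(s); im=s["image"].astype(int)
m=(im[...,2]>150)&(im[...,1]<90)&(im[...,0]<90)
print(m.sum(), np.nanmedian(W[m],0))
E
```

```text
t 3.2 tcp [466.9  71.1 340.4] head 90.0 gap 32.7 F [ 1.  -0.3 -0.8]
-> [-201.   -85.2    8.7] turn 0.0
-> [-199.4  -84.9  150.7] turn 0.0
2871 [0.46403122 0.07339275 0.18677392]
```

View pics/w2.png

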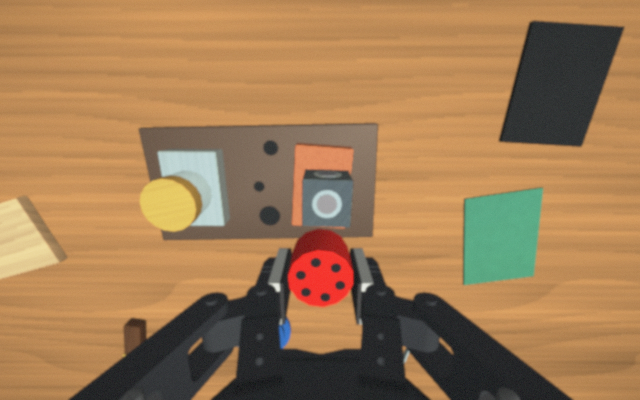

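The wrist view shows the holder gripped upright at (320,275), with the doming block undisturbed at (327,203). Its bottom is at TCP − 0.1816, so I'll carry it to the blue base and release at TCP z of about 0.197.

>>> servo_tool([
  [[-202,-85,6],0,-0.5],
  [[-202,-85,6],0,-0.5],
  [[-202,-85,6],0,-0.5],
  [[-202,-85,6],0,-0.5],
  [[-202,-85,6],0,-0.5],
  [[-202,-85,6],0,-0.5],
  [[-202,-85,6],0,-0.5],
  [[-202,-85,6],0,-0.5],
])

```text
t: 4.05
tcp_pos: [0.6667, -0.013, 0.3332]
tool_rot: [-0.001, 1.0, -0.0, 0.002]
force: [-0.3, 0.3, -0.3]
finger_gap: 0.384
```

```bash
python3 go.py 669 -14 197 90; python3 - <<'E'
from h import *
s=snapshot("wrist"); save(s,"w3"); im=s["image"].astype(int)
m=(im[...,0]>im[...,2]+40); print(m.sum(),*rect(s,m,.014))
E
```

```text
t 4.05 tcp [666.7 -13.  333.2] head 90.1 gap 32.7 F [-0.3  0.3 -0.3]
-> [ -1.8  -0.9 136.2] turn 0.1
7746 [668.3 -11.3] [80.2 80.3] 134.5 [667.8 -11.4]
```

View pics/w3.png

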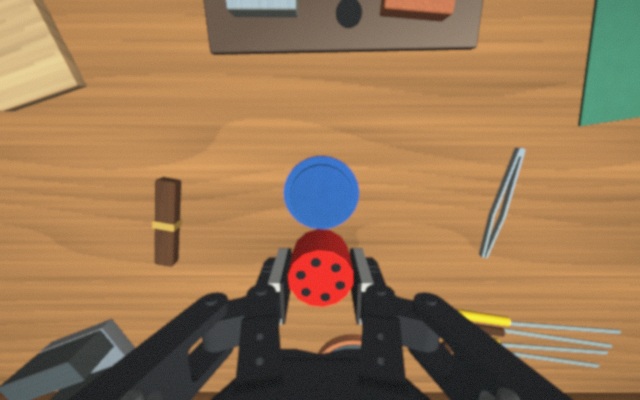

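The blue base at (321,192) is where expected: wrist (668, −11) less the +2.3 bias. Lowering.

>>> servo_tool([
  [[-2,-1,50],0,-0.5],
  [[-2,-1,95],0,-0.5],
  [[-2,-1,122],0,-0.5],
  [[-2,-1,132],0,-0.5],
  [[-2,-1,136],0,-0.5],
  [[-2,-1,136],0,-0.5],
  [[-2,-1,136],0,-0.5],
])

```text
t: 4.8
tcp_pos: [0.6702, -0.014, 0.1998]
tool_rot: [-0.001, 1.0, -0.001, 0.004]
force: [0.6, 0.7, -0.9]
finger_gap: 0.381
```

>>> servo_tool([
  [[0,0,1],0,-0.5],
  [[0,0,1],0,0],
  [[0,0,1],0,0.3],
  [[0,0,1],0,0.3],
  [[0,0,1],0,0.3],
  [[0,0,-40],0,0.3],
  [[0,0,-90],0,0.6],
  [[0,0,-130],0,0.8],
])

```text
t: 5.6
tcp_pos: [0.6694, -0.0139, 0.3317]
tool_rot: [-0.001, 1.0, -0.001, 0.004]
force: [0.6, -0.6, 0.0]
finger_gap: 0.9
```

```bash
python3 - <<'E'
from h import *
s=snapshot("top"); im=s["image"].astype(int); B,G,R=im[...,0],im[...,1],im[...,2]; W=world(s); save(s,"t2")
m=(R>150)&(G<90)&(B<90); print("red",np.nanmedian(W[m],0),rect(s,m,.042))
m=np.zeros(R.shape,bool); m[205:258,262:304]=W[205:258,262:304,2]>.06; print("dome",m.sum(),rect(s,m,.076), np.nanmedian(W[m],0))
E
python3 go.py 466 70 330 90
```

```text
t 5.65 tcp [671.4 -14.  339.5] head 90.1 gap 76.6 F [1.7 0.2 4.4]
-> [205.4  84.4   4.6] turn 0.1
  return np.nanmean(a, axis, out=out, keepdims=keepdims)
Traceback (most recent call last):
  File "h.py", line 17, in rect
    c=max(cv2.findContours(mask.astype(np.uint8),0,1)[0],key=cv2.contourArea)[:,0,:]
      ~~~^^^^^^^^^^^^^^^^^^^^^^^^^^^^^^^^^^^^^^^^^^^^^^^^^^^^^^^^^^^^^^^^^^^^
ValueError: max() iterable argument is empty
```

>>> servo_tool([
  [[205,85,0],0,1],
  [[205,85,0],0,1],
  [[205,85,0],0,1],
  [[205,85,0],0,1],
  [[205,85,0],0,1],
  [[205,85,0],0,1],
  [[205,85,0],0,1],
  [[205,85,0],0,1],
])

```text
t: 6.45
tcp_pos: [0.4683, 0.07, 0.3349]
tool_rot: [-0.001, 1.0, -0.002, 0.012]
force: [-0.2, 0.6, -0.2]
finger_gap: 1.0
```

```bash
cat > o.py <<'E'
from h import *
import sys
s=snapshot("top"); im=s["image"].astype(int); B,G,R=im[...,0],im[...,1],im[...,2]; W=world(s); save(s,"t2")
m=(R>150)&(G<90)&(B<90); m[:, :240]=0
if m.sum()>20: print("red",m.sum(),np.nanmedian(W[m],0).round(4),rect(s,m,.042))
s=snapshot("wrist"); save(s,sys.argv[1]); W=world(s); 
m=(W[...,2]>.07)&(W[...,2]<.082)&(abs(W[...,0]-.466)<.06)&(abs(W[...,1]-.07)<.05)
m=cv2.morphologyEx(m.astype(np.uint8),2,np.ones((3,3)))
print("dome",m.sum(),rect(s,m,.076), np.nanmedian(W[m>0],0).round(4))
E
python3 o.py w4; python3 go.py 466 70 212 90
```

```text
red 129 [ 0.6717 -0.0161  0.0414] (array([671.2, -16.5]), array([30.3, 32.1]), np.float32(135.2), array([671.2, -16.3]))
dome 2529 (array([462.1,  77.5]), array([43.6, 45. ]), np.float32(178.3), array([462.2,  77.4])) [0.461  0.0774 0.0762]
t 6.55 tcp [467.9  70.  334.6] head 90.1 gap 85.0 F [ 0.3  0.1 -1.3]
-> [  4.8   0.6 122.5] turn 0.1
```

View pics/w4.png

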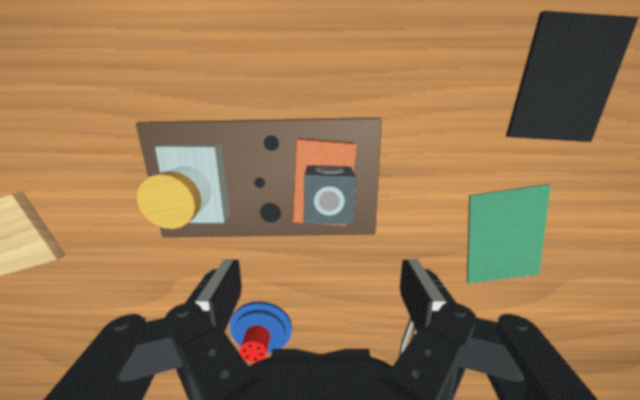

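The wrist view shows the doming block at (329,197) and the holder standing on the blue base at (256,345). The tool has tilted about 1.4°, so I'll compute from the grasp point rather than the TCP, and let motions settle before each call.

```bash
sed -i 's|p=np.array(st\["tcp_pos"\])\*1000|p=np.array(st["tcp_pos"])*1000+155*R[:,2]|; s/"tcp",p/"grasp",p/; s/"head",/"tilt",np.degrees(R[:2,2]).round(2),"head",/' go.py; python3 go.py 462.5 75 100 90 462.5 75 57 90
```

```text
t 6.55 grasp [471.6  69.2 179.7] tilt [ 1.36 -0.27] head 90.1 gap 85.0 F [ 0.3  0.1 -1.3]
-> [11.   6.2 79.4] turn 0.1
-> [ 12.    6.4 122.4] turn 0.1
```

>>> servo_tool([
  [[11,6,20],0,1],
  [[11,6,65],0,1],
  [[12,6,100],0,1],
  [[12,6,118],0,1],
  [[12,6,122],0,1],
  [[12,6,122],0,1],
  [[12,6,122],0,-0.3],
  [[12,6,122],0,-0.3],
], force=70)

```text
t: 7.35
tcp_pos: [0.4594, 0.0753, 0.2134]
tool_rot: [-0.0, 1.0, -0.002, 0.013]
force: [-0.0, 1.2, 0.5]
finger_gap: 0.692
```

>>> servo_tool([
  [[0,0,0],0,-0.3],
  [[0,0,0],0,-0.3],
  [[0,0,0],0,-0.3],
  [[0,0,-15],0,-0.3],
  [[0,0,-50],0,-0.3],
  [[0,0,-90],0,-0.3],
  [[0,0,-100],0,-0.3],
  [[0,0,-100],0,-0.3],
])

```text
t: 8.15
tcp_pos: [0.4568, 0.0758, 0.3145]
tool_rot: [-0.001, 1.0, -0.003, 0.015]
force: [-1.1, -0.4, -5.5]
finger_gap: 0.508
```

```bash
python3 go.py 530.7 -300.5 157 90;python3 - <<'E'
from h import *
s=snapshot("wrist"); save(s,"w5"); W=world(s)
m=(W[...,2]>.13)&(W[...,2]<.22)&(abs(W[...,0]-.466)<.022)&(abs(W[...,1]-.077)<.018)
print(m.sum(), np.nanmedian(W[m],0).round(4), np.nanpercentile(W[m][:,2],[5,50,95]).round(4))
E
```

```text
t 8.15 grasp [461.4  75.  159.6] tilt [ 1.71 -0.3 ] head 90.1 gap 43.2 F [-1.1 -0.4 -5.5]
-> [ -68.7 -375.6    6.6] turn 0.1
6490 [0.457  0.0771 0.1764] [0.1753 0.1764 0.2185]
```

View pics/w5.png

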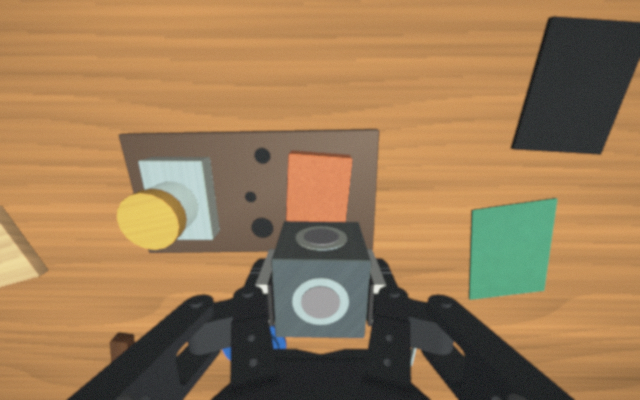

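The doming block is held upright at (320,290) and the brick is undisturbed. Now to the wooden stand.

>>> servo_tool([
  [[-10,-40,0],0,-0.3],
  [[-20,-90,0],0,-0.3],
  [[-69,-376,3],0,-0.3],
  [[-69,-376,3],0,-0.3],
  [[-69,-376,3],0,-0.3],
  [[-69,-376,3],0,-0.3],
  [[-69,-376,3],0,-0.3],
  [[-69,-376,3],0,-0.3],
])

```text
t: 9.0
tcp_pos: [0.5251, -0.3028, 0.3105]
tool_rot: [0.0, 1.0, -0.001, 0.011]
force: [-0.0, 0.9, -5.8]
finger_gap: 0.501
```

```bash
python3 go.py 530.7 -300.5 100 90
```

```text
t 9.0 grasp [ 528.7 -303.1  155.5] tilt [ 1.31 -0.13] head 90.0 gap 42.6 F [-0.   0.9 -5.8]
-> [-0.8  2.8 55.5] turn -0.0
```

```bash
python3 - <<'E'
from h import *
s=snapshot("wrist"); W=world(s)
m=(W[...,2]>.010)&(W[...,2]<.019)&(abs(W[...,0]-.53)<.07)&(abs(W[...,1]+.3)<.07)
m=cv2.morphologyEx(m.astype(np.uint8),2,np.ones((3,3)))
print(m.sum(),rect(s,m,.014),np.nanmedian(W[m>0],0))
E
python3 go.py 530.7 -300.5 43 90
```

```text
5821 (array([ 529.9, -298.1]), array([85.4, 85.8]), np.float32(16.2), array([ 521.9, -297.1])) [ 0.52038753 -0.29586148  0.0139998 ]
t 9.05 grasp [ 531.3 -311.6  156.3] tilt [ 1.67 -0.74] head 89.8 gap 43.0 F [ 3.9 -8.8 -5. ]
-> [  3.9  12.6 113.1] turn -0.2
```

>>> servo_tool([
  [[2,12,20],0,-0.3],
  [[2,12.6,40],0,-0.3],
  [[3,12.6,60],0,-0.3],
  [[3,12.6,80],0,-0.3],
  [[3,12.6,80],0,-0.3],
  [[3,12.6,80],0,-0.3],
])

```text
t: 9.65
tcp_pos: [0.5255, -0.2974, 0.2288]
tool_rot: [0.001, 1.0, -0.005, 0.013]
force: [0.0, -0.6, -5.6]
finger_gap: 0.503
```

```bash
python3 go.py 530.7 -300.5 42 90
```

```text
t 9.65 grasp [ 529.5 -298.9   73.9] tilt [ 1.46 -0.56] head 89.8 gap 42.8 F [ 0.  -0.6 -5.6]
-> [-0.4 -1.3 31.9] turn -0.2
```

>>> servo_tool([
  [[0,-1,15],0,-0.3],
  [[0,-1,26],0,-0.3],
  [[0,-1,31],0,-0.3],
  [[0,-1,32],0,-0.3],
  [[0,-1,32],0,-0.3],
  [[0,-1,32],0,-0.3],
])

```text
t: 10.25
tcp_pos: [0.5265, -0.2988, 0.197]
tool_rot: [0.001, 1.0, -0.005, 0.013]
force: [0.4, 0.5, -6.7]
finger_gap: 0.504
```

```bash
python3 go.py 530.7 -300.5 41 90
```

```text
t 10.25 grasp [ 530.6 -300.5   42. ] tilt [ 1.51 -0.6 ] head 89.8 gap 42.8 F [ 0.4  0.5 -6.7]
-> [-0.1 -0.   1. ] turn -0.2
```

>>> servo_tool([
  [[0,0,1.5],0,-0.3],
  [[0,0,1.5],0,0.3],
  [[0,0,1.5],0,0.6],
  [[0,0,1.5],0,0.8],
  [[0,0,1.5],0,0.8],
  [[0,0,-20],0,0.8],
  [[0,0,-65],0,0.8],
  [[0,0,-110],0,0.9],
])

```text
t: 11.05
tcp_pos: [0.5233, -0.2975, 0.3071]
tool_rot: [0.001, 1.0, -0.004, 0.012]
force: [0.6, -1.2, 0.7]
finger_gap: 0.946
```

```bash
python3 go.py 465.8 -65.5 150 90
```

```text
t 11.05 grasp [ 527.1 -298.9  152.2] tilt [ 1.39 -0.5 ] head 89.8 gap 80.4 F [ 0.6 -1.2  0.7]
-> [ 62.  233.2  -1.4] turn -0.2
```

>>> servo_tool([
  [[62,233,-8],0,1],
  [[62,233,-8],0,1],
  [[62,233,-8],0,1],
  [[62,233,-8],0,1],
  [[62,233,-8],0,1],
  [[62,233,-8],0,1],
  [[62,233,-8],0,1],
  [[62,233,-8],0,1],
])

```text
t: 11.85
tcp_pos: [0.4628, -0.0652, 0.3119]
tool_rot: [0.002, 1.0, -0.005, 0.013]
force: [0.8, 0.2, -0.6]
finger_gap: 0.999
```

```bash
python3 - <<'E'
from h import *
s=snapshot("top"); save(s,"t3"); W=world(s)
def f(s,x,y,z0,z1,zp,r=.05):
    W=world(s); m=(W[...,2]>z0)&(W[...,2]<z1)&(abs(W[...,0]-x)<r)&(abs(W[...,1]-y)<r)
    m=cv2.morphologyEx(m.astype(np.uint8),2,np.ones((3,3)))
    print(m.sum(),rect(s,m,zp) if m.any() else None,np.nanmedian(W[m>0],0).round(4))
f(s,.53,-.3,.05,.066,.058)
s=snapshot("wrist"); save(s,"w6")
f(s,.466,-.066,.07,.08,.076)
E
python3 go.py 465.8 -65.5 57 90
```

```text
423 (array([ 530.1, -300.8]), array([44.1, 45.2]), np.float32(89.5), array([ 530.1, -300.6])) [ 0.5299 -0.3003  0.058 ]
2904 (array([464., -64.]), array([48.3, 50. ]), np.float32(0.1), array([464.3, -63.8])) [ 0.4633 -0.0637  0.076 ]
t 11.95 grasp [466.6 -67.1 156.7] tilt [ 1.47 -0.54] head 89.7 gap 85.0 F [-0.4  0.1 -0.5]
-> [ 3.4  2.5 99.6] turn -0.3
```

View pics/w6.png

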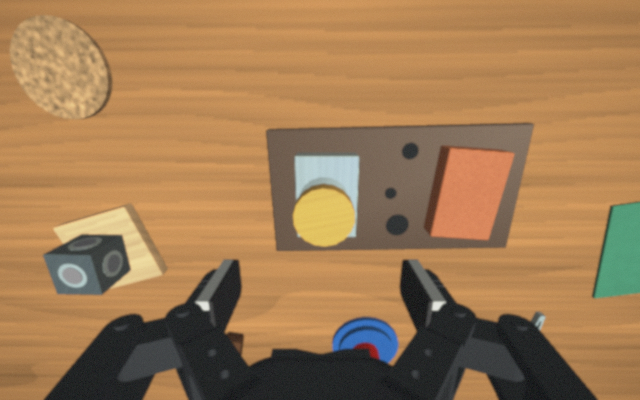

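The doming block stands on the stand, and the top view reads (530, −301), z correct. The wrist view shows the jar lid at (324,215), about (464.5, −66). Descending on it.

>>> servo_tool([
  [[4,1,20],0,1],
  [[4,1.5,60],0,1],
  [[4,1.5,85],0,1],
  [[4,1.5,98],0,1],
  [[4,1.5,99],0,1],
  [[4,1.5,99],0,1],
  [[4,1.5,99],0,-0.2],
  [[4,1.5,99],0,-0.2],
], force=35)

```text
t: 12.75
tcp_pos: [0.4615, -0.0653, 0.2134]
tool_rot: [0.002, 1.0, -0.005, 0.014]
force: [-0.4, -0.8, 0.6]
finger_gap: 0.688
```

>>> servo_tool([
  [[0,0,0],0,-0.2],
  [[0,0,0],0,-0.2],
  [[0,0,0],0,-0.2],
  [[0,0,-15],0,-0.2],
  [[0,0,-50],0,-0.2],
  [[0,0,-85],0,-0.2],
  [[0,0,-95],0,-0.2],
  [[0,0,-95],0,-0.2],
])

```text
t: 13.55
tcp_pos: [0.4592, -0.0643, 0.3097]
tool_rot: [0.002, 1.0, -0.006, 0.016]
force: [0.0, -0.2, -1.8]
finger_gap: 0.574
```

```bash
python3 - <<'E'
from h import *
s=snapshot("wrist"); save(s,"w7"); W=world(s); im=s["image"].astype(int)
m=(W[...,2]>.13)&(im[...,2]-im[...,0]>70)&(abs(W[...,1]+.066)<.03)&(abs(W[...,0]-.464)<.04)
print(m.sum(), np.nanmedian(W[m],0).round(4))
# cork: fit from earlier wrist view and top
s=snapshot("top"); I=s["image"][250:310,420:480]; sat=cv2.cvtColor(s["image"],cv2.COLOR_BGR2HSV)[...,1]
g=cv2.cvtColor(s["image"],cv2.COLOR_BGR2GRAY); W=world(s)
m=(W[...,2]>.0035)&(W[...,2]<.010); o=np.zeros_like(m); o[250:310,420:480]=m[250:310,420:480]
o=cv2.morphologyEx(o.astype(np.uint8),2,np.ones((3,3))); print(o.sum(),rect(s,o,.006))
E
python3 go.py 352 -303 150 90
```

```text
8133 [ 0.4594 -0.0639  0.1716]
931 (array([ 350.7, -304.6]), array([78.1, 81.3]), np.float32(177.9), array([ 350. , -303.9]))
t 13.65 grasp [462.6 -65.7 152.8] tilt [ 1.51 -0.56] head 89.7 gap 49.0 F [ 0.4 -0.2 -1.2]
-> [ 109.5 -237.8    2.2] turn -0.3
```

>>> servo_tool([
  [[15,-35,0],0,-0.2],
  [[110,-238,0],0,-0.2],
  [[110,-238,0],0,-0.2],
  [[110,-238,0],0,-0.2],
  [[110,-238,0],0,-0.2],
  [[110,-238,0],0,-0.2],
  [[110,-238,0],0,-0.2],
  [[110,-238,0],0,-0.2],
])

```text
t: 14.45
tcp_pos: [0.3467, -0.3014, 0.3056]
tool_rot: [0.003, 1.0, -0.003, 0.012]
force: [-0.3, 0.6, -0.9]
finger_gap: 0.575
```

```bash
python3 - <<'E'
from h import *
s=snapshot("wrist"); save(s,"w8"); W=world(s)
m=(W[...,2]>.0035)&(W[...,2]<.009)&(abs(W[...,0]-.352)<.055)&(abs(W[...,1]+.303)<.055)
m=cv2.morphologyEx(m.astype(np.uint8),2,np.ones((3,3))); print(m.sum(),rect(s,m,.006))
E
python3 go.py 352 -303 60 90
```

```text
4730 (array([ 345.3, -299.8]), array([73.6, 83.6]), np.float32(88.4), array([ 346.5, -299.8]))
t 14.5 grasp [ 350.7 -301.6  150.8] tilt [ 1.38 -0.35] head 89.7 gap 48.7 F [-0.9  0.5 -1. ]
-> [ 0.9 -0.8 90.9] turn -0.3
```

View pics/w8.png

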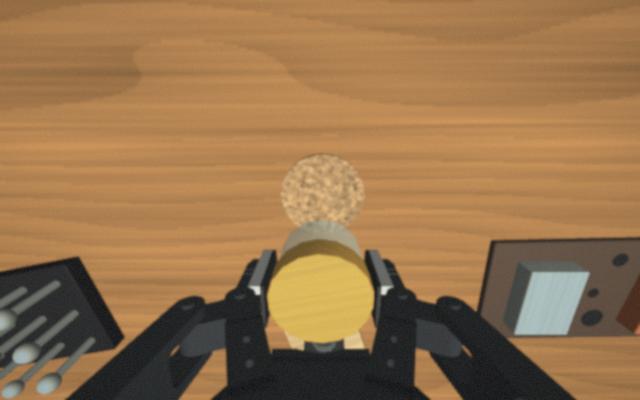

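The jar is held upright, and the cork mat at (322,190) is centred below it, consistent with (351, −303).

>>> servo_tool([
  [[2,-1,40],0,-0.2],
  [[2,-1,80],0,-0.2],
  [[2,-1,100],0,-0.2],
  [[2,-1,110],0,-0.2],
  [[2,-1,110],0,-0.2],
  [[2,-1,110],0,-0.2],
])

```text
t: 15.1
tcp_pos: [0.3481, -0.3018, 0.1962]
tool_rot: [0.002, 1.0, -0.003, 0.012]
force: [-0.9, 0.8, -1.9]
finger_gap: 0.577
```

```bash
python3 go.py 351 -303 32 90
```

```text
t 15.1 grasp [ 351.9 -302.8   41.2] tilt [ 1.39 -0.36] head 89.8 gap 49.0 F [-0.9  0.8 -1.9]
-> [ 1.1 -0.1  9.2] turn -0.2
```

>>> servo_tool([
  [[1,0,6],0,-0.2],
  [[1,0,9],0,-0.2],
  [[1,0,10],0,-0.2],
  [[1,0,10],0,-0.2],
  [[1,0,10],0,0.4],
  [[1,0,10],0,0.8],
  [[1,0,10],0,0.9],
  [[1,0,10],0,0.9],
])

```text
t: 15.9
tcp_pos: [0.3474, -0.3019, 0.1861]
tool_rot: [0.002, 1.0, -0.003, 0.012]
force: [0.6, 0.6, 0.8]
finger_gap: 0.947
```

>>> servo_tool([
  [[0,0,-15],0,0.9],
  [[0,0,-50],0,0.9],
  [[0,0,-90],0,1],
  [[0,0,-110],0,1],
  [[0,0,-110],0,1],
  [[0,0,-110],0,1],
])

```text
t: 16.5
tcp_pos: [0.3446, -0.3011, 0.296]
tool_rot: [0.002, 1.0, -0.003, 0.012]
force: [-0.1, -0.0, -0.1]
finger_gap: 1.0
```

```bash
python3 go.py 463.7 -64.5 145 90
```

```text
t 16.5 grasp [ 348.4 -302.1  141.1] tilt [ 1.4  -0.38] head 89.8 gap 85.0 F [-0.1 -0.  -0.1]
-> [-114.4  238.    -2.7] turn -0.2
```

>>> servo_tool([
  [[-114,238,-8],0,1],
  [[-114,238,-8],0,1],
  [[-114,238,-8],0,1],
  [[-114,238,-8],0,1],
  [[-114,238,-8],0,1],
  [[-114,238,-8],0,1],
  [[-114,238,-8],0,1],
  [[-114,238,-8],0,1],
])

```text
t: 17.3
tcp_pos: [0.459, -0.0634, 0.304]
tool_rot: [0.001, 1.0, -0.003, 0.011]
force: [0.5, -0.2, -0.4]
finger_gap: 0.997
```

```bash
cat > f.py <<'E'
from h import *
def f(s,x,y,z0,z1,zp,r=.055):
    W=world(s); m=(W[...,2]>z0)&(W[...,2]<z1)&(abs(W[...,0]-x)<r)&(abs(W[...,1]-y)<r)
    m=cv2.morphologyEx(m.astype(np.uint8),2,np.ones((3,3)))
    print(m.sum(),*(rect(s,m,zp) if m.any() else []),np.nanmedian(W[m>0],0).round(4))
E
python3 - <<'E'
from f import *
s=snapshot("top"); save(s,"t4"); f(s,.351,-.303,.04,.06,.05)
s=snapshot("wrist"); save(s,"w9"); f(s,.464,-.064,.025,.037,.032); f(s,.462,.069,.025,.037,.032)
E
python3 go.py 463.7 -64.5 31.5 90
```

```text
434 [ 351.9 -303.7] [47.2 50.7] 89.1 [ 351.8 -303.6] [ 0.3518 -0.3033  0.05  ]
5209 [462.4 -61.3] [57.6 79.4] 179.9 [462.4 -61.3] [ 0.4594 -0.0611  0.032 ]
5951 [460.8  70.4] [60.5 86.2] 175.8 [460.8  70.6] [0.4572 0.0707 0.0319]
t 17.4 grasp [462.3 -65.3 149.4] tilt [ 1.29 -0.35] head 89.7 gap 85.1 F [-0.1 -0.7 -0.4]
-> [  1.3   1.6 117.9] turn -0.3
```

View pics/w9.png

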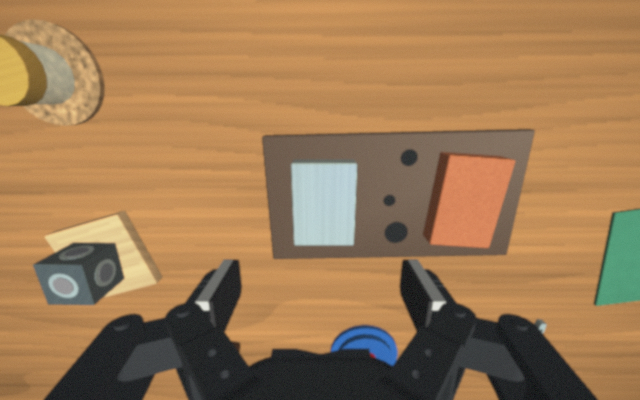

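The jar reads (352, −304) on the cork, which is good. The bench block is at (324,204) in the picture, about (463, −64). Descending to grasp its 58 mm width.

>>> servo_tool([
  [[1,2,30],0,1],
  [[1,2,70],0,1],
  [[1.5,2,100],0,1],
  [[1.5,2,112],0,1],
  [[1.5,2,118],0,1],
  [[1.5,2,118],0,1],
  [[1.5,2,118],0,1],
  [[1.5,2,118],0,0.7],
], force=100)

```text
t: 18.2
tcp_pos: [0.4604, -0.0633, 0.1875]
tool_rot: [0.003, 1.0, -0.003, 0.012]
force: [-0.1, 0.2, -0.0]
finger_gap: 0.863
```

>>> servo_tool([
  [[0,0,0],0,0],
  [[0,0,0],0,0],
  [[0,0,0],0,0],
  [[0,0,0],0,0],
  [[0,0,0],0,0],
])

```text
t: 18.7
tcp_pos: [0.4603, -0.063, 0.1893]
tool_rot: [0.003, 1.0, -0.004, 0.013]
force: [-2.0, 1.6, 11.7]
finger_gap: 0.649
```

>>> servo_tool([
  [[0,0,-10],0,0],
  [[0,0,-30],0,0],
  [[0,0,-60],0,0],
  [[0,0,-80],0,0],
  [[0,0,-80],0,0],
  [[0,0,-80],0,0],
])

```text
t: 19.3
tcp_pos: [0.4578, -0.0622, 0.2693]
tool_rot: [0.003, 1.0, -0.004, 0.013]
force: [0.5, -0.6, -8.6]
finger_gap: 0.649
```

```bash
python3 - <<'E'
from f import *
s=snapshot("wrist"); save(s,"w10"); f(s,.464,-.064,.07,.14,.11)
E
python3 go.py 364.5 308 150 86.5
```

```text
18515 [458.4 -62.3] [86.3 98.1] 90.1 [460.  -62.1] [ 0.4522 -0.0619  0.1119]
t 19.35 grasp [461.4 -63.2 113.7] tilt [ 1.42 -0.39] head 89.7 gap 55.0 F [-0.6  0.  -7.8]
-> [ 97.9 370.4 -41.3] turn 3.2
```

View pics/w10.png

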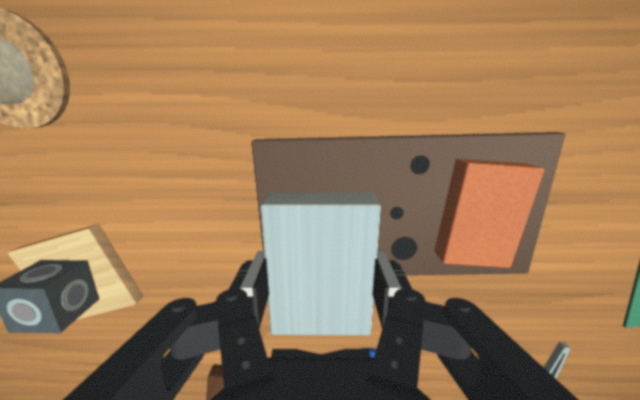

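The bench block is held level at (322,265), tips flush with its underside, weight 8 N. Carrying it to the black pad with a +3.2° turn.

>>> servo_tool([
  [[10,25,-15],0,0],
  [[25,65,-38],1,0],
  [[98,370,-38],3,0],
  [[98,370,-38],3,0],
  [[98,370,-38],3,0],
  [[98,370,-38],3,0],
  [[98,370,-38],3,0],
  [[98,370,-38],3,0],
])

```text
t: 20.15
tcp_pos: [0.3624, 0.2971, 0.3002]
tool_rot: [0.029, 1.0, -0.004, 0.011]
force: [1.1, -0.1, -7.8]
finger_gap: 0.644
```

```bash
python3 go.py 364.5 308 120 86.6
```

```text
t 20.15 grasp [365.7 295.7 145.2] tilt [ 1.22 -0.5 ] head 86.7 gap 54.7 F [ 1.1 -0.1 -7.8]
-> [ 2.5 12.4 25.1] turn 0.1
```

>>> servo_tool([
  [[2,12,20],0,0],
  [[2,12,50],0,0],
  [[2.5,12,75],0,0],
  [[2.5,12,75],0,0],
  [[2.5,12,75],0,0],
])

```text
t: 20.65
tcp_pos: [0.3618, 0.3083, 0.2239]
tool_rot: [0.029, 1.0, -0.005, 0.009]
force: [-0.2, -0.6, -7.9]
finger_gap: 0.644
```

```bash
python3 go.py 364.5 308 30 86.6; python3 - <<'E'
from f import *
s=snapshot("wrist"); save(s,"w11"); im=s["image"]; V=im.max(2); W=world(s)
m=((V<60)&(W[...,2]<.012)&(W[...,2]>.002)).astype(np.uint8); m=cv2.morphologyEx(m,2,np.ones((3,3))); print(m.sum(),rect(s,m,.006))
E
python3 go.py 364.5 308 30 86.6
```

```text
t 20.65 grasp [364.6 306.7  68.9] tilt [ 1.03 -0.6 ] head 86.7 gap 54.8 F [-0.2 -0.6 -7.9]
-> [ 0.9  1.7 38.9] turn 0.1
5233 (array([337.8, 312.2]), array([58.2, 85.2]), np.float32(86.7), array([322.7, 314.7]))
t 20.7 grasp [365.5 307.   69.9] tilt [ 1.18 -0.52] head 86.7 gap 54.8 F [ 0.2 -0.5 -8.4]
-> [ 1.9  1.2 39.8] turn 0.1
```

View pics/w11.png

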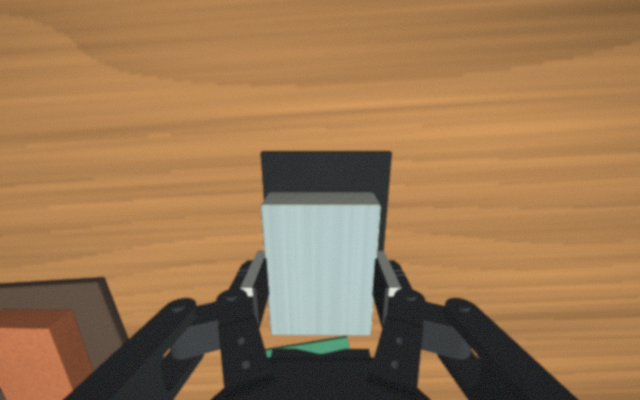

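The pad's far edge is at (262–392,152), centred under the block to within about 2 mm. Lowering.

>>> servo_tool([
  [[2,1.5,15],0,0],
  [[2,1.5,28],0,0],
  [[2,1.5,35],0,0],
  [[2,1.5,37],0,0],
  [[2,1.5,38],0,0],
  [[2,1.5,38],0,0],
])

```text
t: 21.3
tcp_pos: [0.3615, 0.3098, 0.1873]
tool_rot: [0.029, 1.0, -0.004, 0.011]
force: [0.5, 1.2, -7.5]
finger_gap: 0.643
```

```bash
python3 go.py 364.5 308.5 30 86.6
```

```text
t 21.3 grasp [364.9 308.5  32.4] tilt [ 1.25 -0.48] head 86.7 gap 54.6 F [ 0.5  1.2 -7.5]
-> [0.4 0.  2.4] turn 0.1
```

>>> servo_tool([
  [[0,0,1.5],0,0],
  [[0,0,2.5],0,0],
  [[0,0,2.5],0,0.6],
  [[0,0,2.5],0,0.9],
  [[0,0,2.5],0,1],
  [[0,0,2.5],0,1],
  [[0,0,0],0,1],
  [[0,0,-20],0,1],
])

```text
t: 22.1
tcp_pos: [0.3607, 0.3097, 0.2064]
tool_rot: [0.029, 1.0, -0.005, 0.009]
force: [0.7, -0.1, -0.7]
finger_gap: 1.002
```

>>> servo_tool([
  [[0,0,-30],0,1],
  [[0,0,-80],0,1],
  [[0,0,-110],0,1],
  [[0,0,-110],0,1],
  [[0,0,-110],0,1],
])

```text
t: 22.6
tcp_pos: [0.3585, 0.3107, 0.317]
tool_rot: [0.029, 1.0, -0.004, 0.01]
force: [-0.2, -0.4, 0.8]
finger_gap: 0.998
```

```bash
python3 go.py 462 69.5 150 86
```

```text
t 22.6 grasp [361.6 309.3 162.1] tilt [ 1.15 -0.53] head 86.7 gap 84.8 F [-0.2 -0.4  0.8]
-> [-113.9 -233.4   16.3] turn 0.7
```

>>> servo_tool([
  [[-114,-233,5],1,1],
  [[-114,-233,5],1,1],
  [[-114,-233,5],1,1],
  [[-114,-233,5],1,1],
  [[-114,-233,5],1,1],
  [[-114,-233,5],1,1],
  [[-114,-233,5],1,1],
  [[-114,-233,5],1,1],
])

```text
t: 23.4
tcp_pos: [0.4577, 0.0721, 0.3152]
tool_rot: [0.038, 0.999, -0.004, 0.008]
force: [0.2, -0.3, 0.1]
finger_gap: 1.003
```

```bash
python3 - <<'E'
from f import *
s=snapshot("top"); save(s,"t5"); f(s,.365,.308,.02,.035,.028)
s=snapshot("wrist"); f(s,.462,.069,.025,.037,.032)
E
python3 go.py 461.5 69 34 86
```

```text
858 [365.1 305.2] [58.8 79.4] 176.9 [368.1 308.9] [0.3694 0.3097 0.0272]
5217 [460.8  72.5] [57.7 86.4] 175.9 [460.9  72.4] [0.4574 0.0726 0.032 ]
t 23.5 grasp [460.3  71.5 160.7] tilt [ 0.99 -0.51] head 85.8 gap 85.1 F [-1.1 -0.2 -0.5]
-> [  0.9  -1.5 126.7] turn -0.2
```

>>> servo_tool([
  [[0,-1,30],0,1],
  [[0,-1,75],0,1],
  [[0,-1,108],0,1],
  [[0.5,-1,122],0,1],
  [[0.5,-1,126],0,1],
  [[0.5,-1,126],0,1],
  [[0.5,-1,126],0,0.7],
  [[0.5,-1,126],0,0],
], force=50)

```text
t: 24.3
tcp_pos: [0.4595, 0.0712, 0.1908]
tool_rot: [0.036, 0.999, -0.004, 0.01]
force: [-0.3, 6.0, 2.9]
finger_gap: 0.704
```

>>> servo_tool([
  [[0,0,0],0,0],
  [[0,0,0],0,0],
  [[0,0,0],0,0],
  [[0,0,0],0,0],
  [[0,0,-10],0,0],
  [[0,0,-40],0,0],
  [[0,0,-70],0,0],
  [[0,0,-70],0,0],
])

```text
t: 25.1
tcp_pos: [0.4589, 0.0718, 0.2638]
tool_rot: [0.036, 0.999, -0.004, 0.013]
force: [0.9, -0.2, -2.2]
finger_gap: 0.658
```

```bash
python3 - <<'E'
from f import *
s=snapshot("wrist"); save(s,"w12"); f(s,.46,.07,.08,.13,.11)
s=snapshot("top"); f(s,.365,.308,.02,.035,.028)
E
python3 go.py 533 286.7 140 99
```

```text
18679 [455.9  72. ] [87. 96.] 86.0 [456.6  72.1] [0.4531 0.0723 0.1047]
1011 [364.7 304.9] [59.5 79.9] 176.7 [364.6 304.9] [0.3648 0.305  0.0274]
t 25.2 grasp [461.4  70.4 106.5] tilt [ 1.22 -0.52] head 85.8 gap 56.1 F [-1.  -0.8 -0.2]
-> [-56.4 220.7 -33.9] turn -13.2
```

View pics/w12.png

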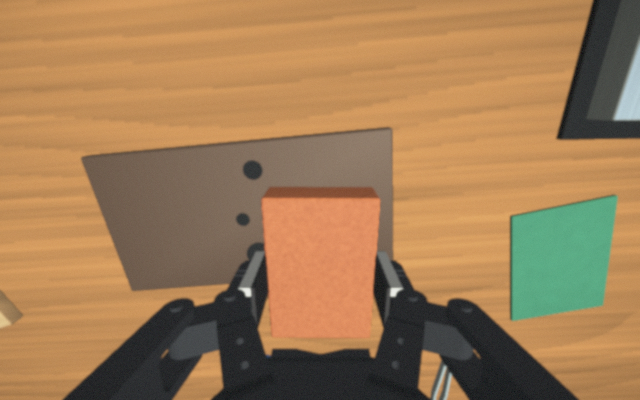

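The brick is held level at (320,262). The bench block on the pad reads (365, 305), yaw 176.7. Carrying the brick to the green plate.

>>> servo_tool([
  [[-8,30,-15],-2,0],
  [[-25,75,-25],-6,0],
  [[-56,220,-25],-13,0],
  [[-56,220,-25],-13,0],
  [[-56,220,-25],-13,0],
  [[-56,220,-25],-13,0],
  [[-56,220,-25],-13,0],
  [[-56,220,-25],-13,0],
])

```text
t: 26.0
tcp_pos: [0.5285, 0.2864, 0.2845]
tool_rot: [-0.077, 0.997, -0.006, 0.008]
force: [0.6, 0.2, -0.9]
finger_gap: 0.659
```

```bash
python3 - <<'E'
from f import *
s=snapshot("wrist"); save(s,"w13"); im=s["image"].astype(int)
m=(im[...,1]>im[...,2]+15)&(im[...,1]>im[...,0]); print(m.sum(),rect(s,m,.004))
E
python3 go.py 533 287 65 99
```

```text
4392 (array([495. , 283.9]), array([40.7, 87.2]), np.float32(98.9), array([494.6, 283.8]))
t 26.05 grasp [531.5 284.4 129.9] tilt [ 1.03 -0.6 ] head 98.7 gap 56.0 F [-0.7 -0.  -1.9]
-> [-0.8  3.2 64.9] turn -0.3
```

View pics/w13.png

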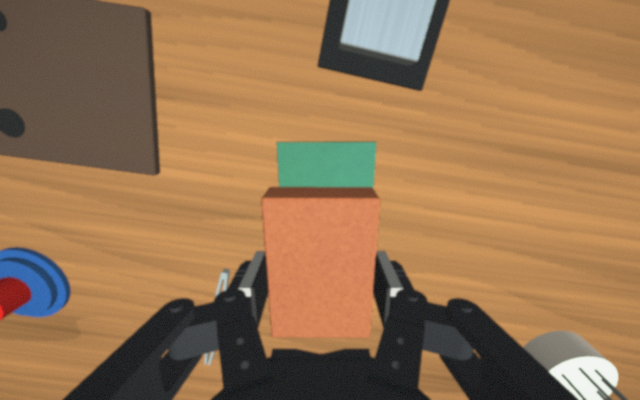

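The plate's far edge is centred at (326,142) in line with the brick, giving a plate centre of about (533, 287.5) and matching the top view. Lowering.

>>> servo_tool([
  [[-1,3,30],0,0],
  [[-1,3,60],0,0],
  [[-1,3,85],0,0],
  [[-0.5,3,95],0,0],
  [[-0.5,3,98],0,0],
  [[-0.5,3,98],0,0],
])

```text
t: 26.65
tcp_pos: [0.5308, 0.2875, 0.1871]
tool_rot: [-0.076, 0.997, -0.006, 0.009]
force: [-0.7, 1.0, -1.9]
finger_gap: 0.661
```

```bash
python3 go.py 533 287 28 99
```

```text
t 26.65 grasp [533.5 285.9  32.2] tilt [ 1.03 -0.6 ] head 98.7 gap 56.2 F [-0.7  1.  -1.9]
-> [0.4 1.3 4.1] turn -0.3
```

>>> servo_tool([
  [[0,1,2.5],0,0],
  [[0,1,4],0,0],
  [[0,1,4.5],0,0],
  [[0,1,4],0,0.6],
  [[0,1,4],0,1],
  [[0,1,4],0,1],
  [[0,1,2],0,1],
  [[0,1,-20],0,1],
])

```text
t: 27.45
tcp_pos: [0.5292, 0.2883, 0.2051]
tool_rot: [-0.076, 0.997, -0.007, 0.006]
force: [0.1, -0.9, 0.7]
finger_gap: 0.998
```

>>> servo_tool([
  [[0,0,-40],0,1],
  [[0,0,-90],0,1],
  [[100,-100,-140],0,1],
  [[160,-180,-140],0,1],
  [[160,-180,-140],0,1],
  [[160,-180,-140],0,1],
  [[160,-180,-140],0,1],
  [[160,-180,-140],0,1],
])

```text
t: 28.25
tcp_pos: [0.3932, 0.0852, 0.3464]
tool_rot: [-0.073, 0.997, -0.007, 0.004]
force: [-0.5, -0.4, 0.3]
finger_gap: 1.001
```

```bash
python3 - <<'E'
from f import *
s=snapshot("top"); save(s,"t6")
f(s,.533,.287,.02,.03,.026); f(s,.365,.307,.02,.035,.028); f(s,.53,-.3,.05,.066,.058); f(s,.351,-.303,.04,.06,.05); f(s,.668,-.014,.035,.05,.042)
E
python3 go.py
```

```text
1011 [533.9 283.7] [58.9 85.8] 8.3 [533.8 283.9] [0.5341 0.284  0.0252]
876 [365.1 305.3] [58.8 79.4] 176.7 [367.6 308.6] [0.3686 0.3094 0.0273]
422 [ 530.1 -300.9] [44.1 45. ] 89.5 [ 529.9 -301.1] [ 0.5299 -0.3009  0.0581]
434 [ 351.9 -303.6] [47.2 50.6] 89.1 [ 351.4 -303.5] [ 0.3516 -0.3035  0.0502]
180 [670.6 -15.9] [31.4 34.3] 179.4 [670.5 -16.4] [ 0.6702 -0.016   0.0415]
t 28.3 grasp [397.1  84.4 191.4] tilt [ 0.7  -0.71] head 98.4 gap 84.6 F [ 0.6 -0.4 -0.2]
```

View pics/t6.png

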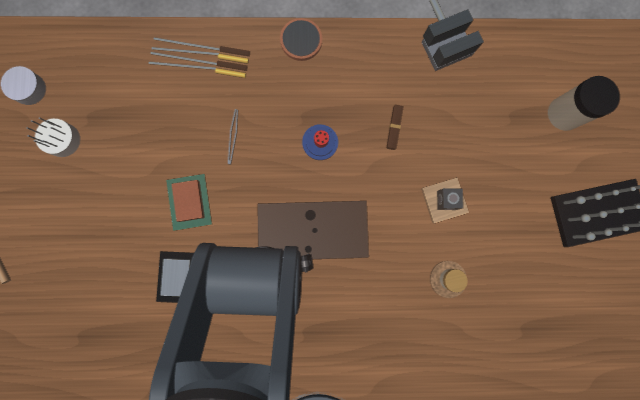

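All five stand on their places, each within about 4 mm of centre in the top view. The tweezers (233,136) and clamp (395,127) are unmoved, and the gripper is clear.

```bash
python3 -c "
from station import *
print(sense()['qd'].round(3)); print(sign_off())"
```

```text
[ 0.053  0.035 -0.066  0.01  -0.016  0.015]
the job is handed in; nothing more can be done
None
```

I took both stacks apart, set all five things on their own places, and handed the job in at about 28 s. `sign_off()` gives no verdict.

The last top-view check gave these distances between each thing and its place's centre (limit 13 mm):

| Thing | Place | Offset | Yaw error |
|---|---|---|---|
| Bench block | rubber pad | about 2 mm | about 0° |
| Brick | green plate | about 3 mm | about 0.7° |
| Doming block | wooden stand | about 1 mm | – |
| Jar | cork mat | about 1 mm | – |
| Bur holder | blue base | about 4 mm | – |

- **Heights and upright:** measured top heights were within about 1 mm of what they should be, and everything looked upright.
- **Bystanders:** the tweezers and ring clamp are where they started in the picture.
- **Gripper:** it was raised clear of everything when I handed in.

Three things disagreed or went less cleanly:
- **Cameras:** the wrist camera read 2–3 mm higher in y than the top camera, so I corrected for it.
- **Fingertips:** they reach about 6–8 mm further when closed than the 173 mm I assumed. I put the brief 6 N and 12 N pushes, felt while gripping the bur holder and bench block, down to light fingertip contact below.
- **Tool tilt:** the tool drifted to a tilt of about 1.5°, which did not affect the placings.

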